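Space the next block of a chisel rack

TASK

We are making a chisel rack on the blue strip, with a gap one spacer wide between its blocks. First put the orange spacer flat on the strip, centred against the inner end of the wooden block already fixed there; then lay the loose matching block flat on the strip, end to end and in line with the fixed one, snug against the other side of the spacer. Leave the spacer in between, and leave the dark block where it lies.

Things in the scene. Friction and masses are not known exactly. Their poses are not given: they have to be found in the camera images.
- fixed_block: Brown wooden block, 45 (x) x 70 (y) x 20 (z) mm, fixed on a blue strip (95 x 220 mm, 12 mm thick, immovable). Origin: centre of its underside, on the strip's top, 12 mm above the bench. y runs along the strip; its +y end is 10 mm from the strip's end; from its other, inner end 140 mm of bare strip runs toward -y, where spacer and next block go, on the line x = 0 of this frame.
- block: Loose wooden block that matches the fixed one, 45 (x) x 70 (y) x 20 (z) mm, about 60 g, lying flat on the bench. Origin: centre of its underside; y along its length, z up. To be laid with its length along the fixed block's; either end may face the spacer.
- spacer: Orange plastic spacer with black pockets on top, 60 (x) x 30 (y) x 30 (z) mm, about 50 g, loose on the bench. Origin: centre of its underside; z up. Its 30 mm y thickness sets the gap, so its y axis must lie along the fixed block's y axis (either way round); its 60 mm length lies across the strip, 7.5 mm past the block on either side.
- dark_block: Loose dark brown wooden block, 30 (x) x 90 (y) x 30 (z) mm, not part of the job. Origin at the centre of its underside.
Things that resemble listed ones, but are neither listed nor needed, are in the scene too. Leave any white or yellow look-alike of the block alone.

How it is judged:
On the way, in this order (a step that is already met when the one before it is completed fails the run):
1. the spacer lies on the strip against the fixed block's inner end, let go (y of spacer in the frame of fixed_block between -0.065 and -0.046 m and x of spacer in the frame of fixed_block between -0.015 and 0.015 m and z of spacer in the frame of fixed_block between -0.004 and 0.006 m and angle between the y axis of spacer and the y axis of fixed_block, either way round below 0.175 rad and angle between spacer's own z axis and vertical below 0.1 rad and contact force between the fingers and spacer below 0.5 N), for 0.2 s.
2. the matching block lies on the strip against the spacer, in line with the fixed block, let go (all of step 1 and y of block in the frame of fixed_block between -0.112 and -0.096 m and x of block in the frame of fixed_block between -0.015 and 0.015 m and z of block in the frame of fixed_block between -0.004 and 0.006 m and angle between the y axis of block and the y axis of fixed_block, either way round below 0.175 rad and angle between block's own z axis and vertical below 0.1 rad and contact force between the fingers and block below 0.5 N), for 0.2 s.
At the end, for the whole second after the job is handed in: Spacer and matching block lie flat on the strip, released and at rest: the spacer between the two blocks, the gap between the blocks 30 mm (the spacer) to 42 mm, both within 15 mm of the fixed block's centre line and within 10 degrees of its direction (all of step 2 and linear speed of each of spacer, block below 0.02 m/s); the robot touches nothing.
It fails at once if the dark block was moved more than 30 mm (distance of dark_block from where it was at the start of the episode above 0.03 m).
It also fails if it takes over 51 s, if anything falls off the work surface, if the arm or the gripper's body presses on something with over 40 N, if the wrist force passes 120 N, or if a joint passes its speed limit or range.

ROBOT

A 6-joint arm with a two-finger parallel gripper is mounted at the origin on a cart in front of the work surface, level with it; the furniture and walls round the work are solid. World frame = base frame: x ahead of the robot, y to its left, z up, the work surface at z = 0. Lengths are in m, angles in rad, forces in N, time in s.
With the tool pointing down it reaches from about 0.3 to 0.875 m from the base axis. Payload 4.2 kg.
Tool frame: the origin (TCP) lies midway between the tips of the shut fingers; the grasp point (between the pads) lies 19 mm behind it; z points along the fingers, y is the line along which they close (so a half turn about z gives the same grasp; the last joint's range is limited). The gripper opens to 85 mm and grips with 20 to 120 N. Pads are 22 mm wide; open, the fingers measure 114 mm over their backs; the gripper's body (76 mm by 85 mm) begins 54 mm behind the grasp point. The pads swing forward as they close: fully open they stand 13 mm farther back than shut.
Start: joints at [-1.152, 0.32, 1.565, -0, 1.257, -0.02], TCP at [0.244, -0.521, 0.231] pointing down, gripper open.
Joint ranges: [-3.11, 3.11], [-0.84, 2.01], [0.21, 2.61], [-1.34, 4.49], [0.05, 2.63], [-2.56, 2.56]. Speed limits (rad/s): [2.57, 2.57, 3.14, 3.14, 3.14, 3.14].

INTERFACE

Orientations are given as a unit quaternion [w, x, y, z].
In Python, from station import r, viewer, models gives the robot as it stands. The module is installed in compiled form; this text tells all that it offers.
- The arm moves only by the tool move_arm, never from a script. Its argument "moves" is a list of rows, each a list of 2 entries, a list of its own where there are three numbers: the shift along the tool's x, y, z in cm, then the turn, a rotation vector about the tool's x, y, z in degrees. In form: [[[x, y, z], [rx, ry, rz]], ...]. A call has exactly 5 rows; each row shifts and turns the commanded pose from where the row before left it, along the tool's axes as they then stand; what a row does not reach is not made up. A row lasts 1/8 s, in which the tool goes at most 62.5 mm and 10.7 degrees, less where a joint would pass 70% of its speed; a pose out of reach is approached as far as the arm can. A call with a gripper value outside its range is refused whole. "fingers" is the opening, from -1 (shut) to 1 (fully open), set as the call begins (left out, the last holds). The fingers move at their own pace and stop on an object; "force" is the grip in N (left out, the last holds). Time passes only in rows, so rows that do not move let the fingers close, or fill a call up. It gives the time, the measured TCP pose, the force, the opening and the grip force at its end, in the units of the state.
- r.observe(): the state, without advancing time (a new reading comes with each control period).
- viewer.snapshot(name): name is "scene" or "top" or "wrist"; returns a dict with "pixels" (384x512x3 uint8, red, green, blue), "depth" (384x512 float32, m along the optical axis (not along the pixel's ray), 0 where there is no reading), "fx", "fy", "cx", "cy" (pixels), "k1" (the pictures are not rectified: a ray, as slopes to the right and down, at radius r is drawn at 1 + k1 r^2 times it, then the intrinsics apply), "rvec" (rotation vector, rad) and "tvec" (3), from world to camera coordinates, as OpenCV has them; the wrist camera has in their place "hand_eye" (4x4, takes a point from camera to tool coordinates, whose origin is the TCP and whose axes are the flange's). Camera axes: x right, y down, z forward; pixel columns grow to the right and rows downward; lengths in m; the calibration is good to about 2 mm. A picture is of the moment at which its call begins: read the wrist's pose just before it.
- r.finish_job(): hands the job in; it is judged then, once.
Trained networks look in a picture, given as the dict that the camera call returned (one of the last four; its "shot" number tells which), for a name from the list of things; names that differ only in an ending like _2 or _b are one class to them, and where a whole thing is asked for, a point or a joint stands for the part that bears it (a point fixed in the world has none). Each returns a list of dicts, best first, with "confidence" (0 to 1); they miss things now and then, are a little off and sometimes report something else, mostly with a low value. They report only what shows in the picture. A call takes as long as a camera call. They do not tell look-alikes from the thing itself.
- models.boxes_of(target, picture): "centre" ([x, y, z] in m, in world coordinates, good to about 4 mm: the middle of the surface that is visible of it).
The state is a dict: "time_s": time; "joint_pos": joint angles; "qvel": joint speeds; "effort": joint torques, N m; "tool_pos": TCP position; "tool_rot": TCP orientation; "contact_force": force on the tool from outside, world axes, zero at the start; "moment": the same for the moment, N m; "finger_gap": finger opening in m; "grasp_force": force on a finger pad.
Only numpy, scipy, OpenCV 4.12 (cv2) and the standard library are available. Lean on these libraries where they do the work, as an engineer would, in place of code of your own. Each camera call takes 0.05 s, during which the arm holds its last target. There are 200 camera calls.

## Working session

There is one attempt and no reset: what is moved stays moved. The work goes in short steps, Python scripts to look and compute and a tool call to move; the robot and the scene stay as the last step left them, time stands still between calls to the robot, and variables do not carry over. Pictures are saved under pics/ and viewed, at most 10 in all, crops included, and the job is handed in when it is done.

Besides the shell and the picture viewer there is one more tool, called after ">>>" by a JSON object that holds its "name" and its "arguments". move_arm: Moves the arm, as the interface text tells. Its arguments: {"type":"object","properties":{"moves":{"type":"array","items":{"type":"array"}},"fingers":{"type":"number"},"force":{"type":"number"}},"required":["moves"]}

```bash
mkdir -p pics; cat > h.py <<'E'
import numpy as np, cv2
from scipy.spatial.transform import Rotation as R
from station import r, viewer, models
def tool():
    s=r.observe(); q=s["tool_rot"]; T=np.eye(4); T[:3,:3]=R.from_quat([q[1],q[2],q[3],q[0]]).as_matrix(); T[:3,3]=s["tool_pos"]; return T,s
def snap(name):
    T,s=tool(); p=viewer.snapshot(name)
    if name=="wrist": W=T@np.array(p["hand_eye"])
    else:
        C=np.eye(4); C[:3,:3]=R.from_rotvec(np.ravel(p["rvec"])).as_matrix(); C[:3,3]=np.ravel(p["tvec"]); W=np.linalg.inv(C)
    K=np.array([[p["fx"],0,p["cx"]],[0,p["fy"],p["cy"]],[0,0,1.]])
    vv,uu=np.mgrid[0:384,0:512]
    n=cv2.undistortPoints(np.stack([uu.ravel(),vv.ravel()],1).astype(np.float64)[:,None],K,np.array([p["k1"],0,0,0.]))[:,0]
    d=p["depth"].ravel().astype(float)
    P=np.c_[n*d[:,None],d]@W[:3,:3].T+W[:3,3]; P[d==0]=np.nan
    return p,P.reshape(384,512,3)
def save(p,f): cv2.imwrite("pics/"+f,p["pixels"][:,:,::-1])
E
python3 - <<'E'
from h import *
for n in("top","scene"):
    p,P=snap(n); save(p,n+"0.png"); np.savez(n+"0.npz",P=P,I=p["pixels"])
    for t in("fixed_block","block","spacer","dark_block"):
        print(n,t,[(np.round(b["centre"],3).tolist(),round(b["confidence"],2)) for b in models.boxes_of(t,p)])
T,s=tool(); print(T,s["finger_gap"],s["time_s"])
E
python3 -c "
import cv2,numpy as np
a=cv2.imread('pics/top0.png')
cv2.imwrite('pics/top0b.png',cv2.resize(a,(800,600)))"
```

```text
top fixed_block []
top block [([0.704, -0.365, 0.021], 0.92), ([0.698, -0.188, 0.019], 0.89), ([0.613, -0.282, 0.02], 0.74), ([0.6, 0.233, 0.031], 0.27)]
top spacer [([0.601, 0.236, 0.034], 0.71)]
top dark_block [([0.475, -0.277, 0.03], 0.55), ([0.615, -0.28, 0.017], 0.3)]
scene fixed_block [([0.537, 0.066, 0.032], 0.86)]
scene block [([0.698, -0.343, 0.024], 0.69), ([0.609, -0.262, 0.014], 0.59), ([0.686, -0.171, 0.018], 0.49)]
scene spacer [([0.586, 0.251, 0.026], 0.49)]
scene dark_block [([0.465, -0.255, 0.024], 0.8)]
[[ 9.05255051e-01  4.24868558e-01  6.46479619e-06  2.44298730e-01]
 [ 4.24868558e-01 -9.05255051e-01  1.47145156e-05 -5.20508066e-01]
 [ 1.21040245e-05 -1.05737010e-05 -1.00000000e+00  2.31298135e-01]
 [ 0.00000000e+00  0.00000000e+00  0.00000000e+00  1.00000000e+00]] 0.08521574712295324 0.5
```

View pics/top0b.png

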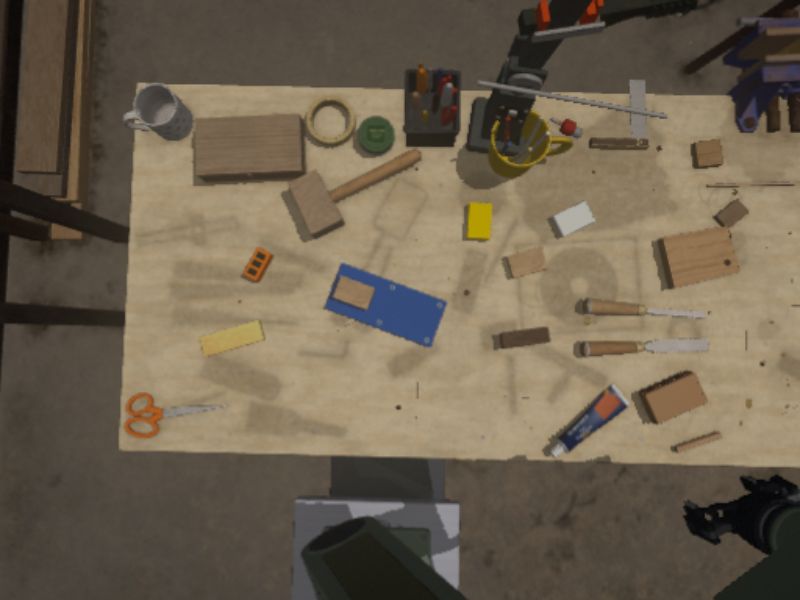

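View pics/scene0.png

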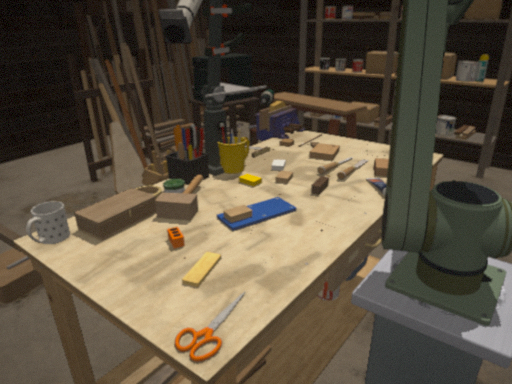

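The top view shows the spacer at (257,264), the fixed block at (353,292) on the strip, and the matching wooden block at (526,262). The white (573,218) and yellow (480,221) look-alikes and the dark block (524,338) stay where they are.

```bash
cat >> h.py <<'E'
def rect(P,c,zlo,zhi,rad,extra=None):
    m=(np.hypot(P[...,0]-c[0],P[...,1]-c[1])<rad)&(P[...,2]>zlo)&(P[...,2]<zhi)
    if extra is not None: m&=extra
    n,l,st,_=cv2.connectedComponentsWithStats(m.astype(np.uint8)); 
    m=l==1+np.argmax(st[1:,4])
    q=P[m]; (cx,cy),(w,h),a=cv2.minAreaRect((q[:,:2]*1000).astype(np.float32))
    if w<h: a+=90; w,h=h,w
    return np.round([cx,cy,w,h,(a+90)%180-90,np.median(q[:,2])*1000,m.sum()],1)   # mm, long axis angle deg
E
python3 - <<'E'
from h import *
d=np.load("top0.npz");P=d["P"];I=d["I"].astype(int)
blue=(I[...,2]>I[...,0]+40)
print("strip",rect(P,(.52,.03),.004,.02,.2,blue))
print("fixed",rect(P,(.545,.065),.022,.05,.07,~blue))
print("block",rect(P,(.613,-.282),.01,.05,.06))
print("spacer",rect(P,(.601,.236),.015,.05,.06))
print("dark",rect(P,(.475,-.277),.015,.05,.08))
E
```

```text
strip [ 529.3   -8.1  215.8   91.9   70.9   11.3 1686. ]
fixed [551.6  52.   69.9  44.8  70.8  31.  354. ]
block [ 619.2 -280.9   70.1   44.9  -72.9   19.1  352. ]
spacer [602.3 240.2  59.4  31.5 -26.1  28.8 217. ]
dark [ 473.3 -277.3   90.    30.2  -80.5   29.1  314. ]
```

>>> {"name": "move_arm", "arguments": {"moves": [[[0, 0, 0], [0, 0, -7.8]], [[0, 0, 0], [0, 0, -7.8]], [[0, 0, 0], [0, 0, -7.8]], [[0, 0, 0], [0, 0, -7.7]], [[0, 0, 0], [0, 0, -7.7]]], "fingers": 1, "force": 40}}

```text
time_s: 1.12
tool_pos: [0.2443, -0.5205, 0.2314]
tool_rot: [0.0, 0.847, 0.531, -0.0]
contact_force: [0.2, 0.6, 0.1]
finger_gap: 0.0854
grasp_force: 0.0
```

>>> {"name": "move_arm", "arguments": {"moves": [[[5.6, 0, 0], [0, 0, 0]], [[5.6, 0, 0], [0, 0, 0]], [[5.6, 0, 0], [0, 0, 0]], [[5.6, 0, 0], [0, 0, 0]], [[5.6, 0, 0], [0, 0, 0]]]}}

```text
time_s: 1.75
tool_pos: [0.3679, -0.2674, 0.2316]
tool_rot: [0.0, 0.848, 0.529, 0.0]
contact_force: [1.1, 0.0, 0.2]
finger_gap: 0.085
grasp_force: 0.0
```

>>> {"name": "move_arm", "arguments": {"moves": [[[5.6, 0, 0], [0, 0, 0]], [[5.6, 0, 0], [0, 0, 0]], [[5.6, 0, 0], [0, 0, 0]], [[5.6, 0, 0], [0, 0, 0]], [[5.6, 0, 0], [0, 0, 0]]]}}

```text
time_s: 2.38
tool_pos: [0.491, -0.0157, 0.2316]
tool_rot: [0.0, 0.848, 0.53, 0.0]
contact_force: [1.1, -0.6, -0.7]
finger_gap: 0.085
grasp_force: 0.0
```

>>> {"name": "move_arm", "arguments": {"moves": [[[5.6, 0, 0], [0, 0, 0]], [[5.6, 0, 0], [0, 0, 0]], [[5.6, 0, 0], [0, 0, 0]], [[5.6, 0, 0], [0, 0, 0]], [[0, -1.3, 0], [0, 0, 0]]]}}

```text
time_s: 3.0
tool_pos: [0.5783, 0.1926, 0.2301]
tool_rot: [-0.0, 0.847, 0.531, 0.0]
contact_force: [-0.2, 0.3, -0.4]
finger_gap: 0.0853
grasp_force: 0.0
```

```bash
python3 - <<'E'
from h import *
p,P=snap("wrist"); save(p,"w1.png"); T,s=tool(); print(T.round(4),s["time_s"],s["finger_gap"])
print(np.array(p["hand_eye"]).round(3))
try: print("spacer",rect(P,(.602,.240),.015,.05,.06))
except Exception as e: print(e)
try: print("fixed",rect(P,(.5516,.052),.022,.05,.07))
except Exception as e: print(e)
print([(b["centre"],b["confidence"]) for b in models.boxes_of("spacer",p)])
E
```

```text
[[ 4.369e-01  8.995e-01 -2.900e-03  5.754e-01]
 [ 8.995e-01 -4.369e-01 -2.000e-04  1.915e-01]
 [-1.500e-03 -2.500e-03 -1.000e+00  2.304e-01]
 [ 0.000e+00  0.000e+00  0.000e+00  1.000e+00]] 3.05 0.08526642326761308
[[ 0.    -0.957 -0.291  0.075]
 [ 1.    -0.     0.001 -0.001]
 [-0.001 -0.291  0.957 -0.143]
 [ 0.     0.     0.     1.   ]]
spacer [ 601.2  243.    59.1   29.   -26.    30.2 1486. ]
fixed [ 550.2   55.    71.5   45.2   71.    32.4 1880. ]
[([0.6017, 0.2446, 0.0273], 0.92)]
```

View pics/w1.png

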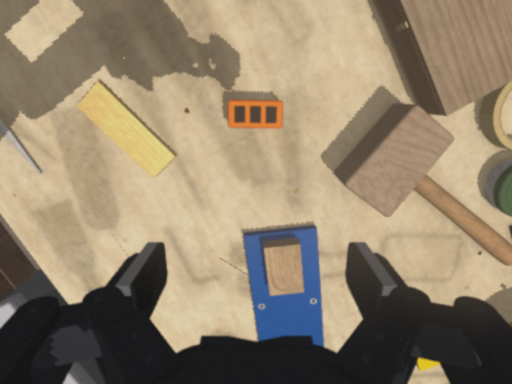

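The wrist picture shows the spacer at (255,114), the fixed block at (284,265) and the yellow look-alike at (127,130). The measured sizes match, so I'll grasp the spacer.

>>> {"name": "move_arm", "arguments": {"moves": [[[2.8, 0.1, 0], [0, 0, 0]], [[2.8, 0, 0], [0, 0, 0]], [[0, 0, 4], [0, 0, 0]], [[0, 0, 4], [0, 0, 0]], [[0, 0, 2], [0, 0, 0]]]}}

```text
time_s: 3.72
tool_pos: [0.6011, 0.2371, 0.1294]
tool_rot: [-0.0, 0.849, 0.529, -0.002]
contact_force: [-0.2, 0.5, 0.0]
finger_gap: 0.0855
grasp_force: 0.0
```

>>> {"name": "move_arm", "arguments": {"moves": [[[0, 0, 0], [0, 0, 0]], [[0, 0, 4], [0, 0, 0]], [[0, 0, 4], [0, 0, 0]], [[0, 0, 2], [0, 0, 0]], [[0, 0, 0], [0, 0, 0]]]}}

```text
time_s: 4.35
tool_pos: [0.6023, 0.2384, 0.0313]
tool_rot: [0.0, 0.849, 0.529, -0.001]
contact_force: [0.2, 1.0, 0.4]
finger_gap: 0.0854
grasp_force: 0.0
```

>>> {"name": "move_arm", "arguments": {"moves": [[[0.3, -0.2, 0], [0, 0, 0]], [[0, 0, 1.5], [0, 0, 0]], [[0, 0, 1.5], [0, 0, 0]], [[0, 0, 0.2], [0, 0, 0]], [[0, 0, 0], [0, 0, 0]]]}}

```text
time_s: 4.97
tool_pos: [0.6019, 0.2428, -0.0012]
tool_rot: [-0.0, 0.848, 0.529, -0.0]
contact_force: [-0.1, 0.4, -0.6]
finger_gap: 0.0855
grasp_force: 0.0
```

>>> {"name": "move_arm", "arguments": {"moves": [[[0, 0, 0], [0, 0, 0]], [[0, 0, 0], [0, 0, 0]], [[0, 0, 0], [0, 0, 0]], [[0, 0, 0], [0, 0, 0]], [[0, 0, 0], [0, 0, 0]]], "fingers": -1, "force": 40}}

```text
time_s: 5.6
tool_pos: [0.6025, 0.2431, -0.0001]
tool_rot: [0.0, 0.848, 0.529, 0.001]
contact_force: [0.7, -0.1, 5.0]
finger_gap: 0.0594
grasp_force: 44.8
```

>>> {"name": "move_arm", "arguments": {"moves": [[[0, 0, -3], [0, 0, 0]], [[0, 0, -4], [0, 0, 0]], [[0, 0, -4], [0, 0, 0]], [[0, 0, -1], [0, 0, -3.5]], [[0, 0, 0], [0, 0, -3.5]]]}}

```text
time_s: 6.22
tool_pos: [0.6022, 0.243, 0.1202]
tool_rot: [0.0, 0.814, 0.581, 0.001]
contact_force: [-0.5, 0.3, -0.6]
finger_gap: 0.0597
grasp_force: 44.3
```

>>> {"name": "move_arm", "arguments": {"moves": [[[-5, 0.3, 0], [0, 0, 0]], [[-5, 0.3, 0], [0, 0, 0]], [[-5, 0.3, 0], [0, 0, 0]], [[-5, 0.2, 0], [0, 0, 0]], [[-4.8, 0.2, 0], [0, 0, 0]]]}}

```text
time_s: 6.85
tool_pos: [0.5321, 0.0028, 0.1187]
tool_rot: [-0.0, 0.814, 0.58, -0.001]
contact_force: [-0.0, -0.5, -0.4]
finger_gap: 0.0595
grasp_force: 44.3
```

>>> {"name": "move_arm", "arguments": {"moves": [[[0, 0, 0], [0, 0, 0]], [[0, 0, 0], [0, 0, 0]], [[0, 0, 0], [0, 0, 0]], [[0, 0, 0], [0, 0, 0]], [[0, 0, 0], [0, 0, 0]]]}}

```text
time_s: 7.48
tool_pos: [0.5335, 0.0049, 0.1192]
tool_rot: [0.0, 0.814, 0.581, -0.0]
contact_force: [-0.8, -0.0, 0.4]
finger_gap: 0.0597
grasp_force: 44.3
```

```bash
python3 - <<'E'
from h import *
p,P=snap("wrist"); save(p,"w2.png"); T,s=tool(); print(T.round(4),s["time_s"],s["finger_gap"],s["grasp_force"])
print("fixed",rect(P,(.5508,.0535),.022,.05,.07))
I=p["pixels"].astype(int); o=(I[...,0]>I[...,2]+90)&(I[...,0]>150)
o[:150]&=True
print("spacer pts", rect(P,T[:2,3],.08,.17,.06))
try: print("orange",rect(P,T[:2,3],.08,.17,.06,o))
except Exception as e: print(e)
E
```

```text
[[ 3.257e-01  9.455e-01 -1.000e-04  5.334e-01]
 [ 9.455e-01 -3.257e-01 -1.000e-04  4.700e-03]
 [-1.000e-04 -1.000e-04 -1.000e+00  1.192e-01]
 [ 0.000e+00  0.000e+00  0.000e+00  1.000e+00]] 7.525 0.059264202762347416 44.27474856376648
fixed [ 550.1   54.8   69.8   45.1   70.4   32.3 5791. ]
spacer pts [ 5.331e+02  5.300e+00  8.730e+01  3.090e+01 -1.970e+01  1.494e+02
  1.501e+04]
orange [ 5.329e+02  4.800e+00  5.910e+01  3.010e+01 -1.930e+01  1.494e+02
  5.094e+03]
```

View pics/w2.png

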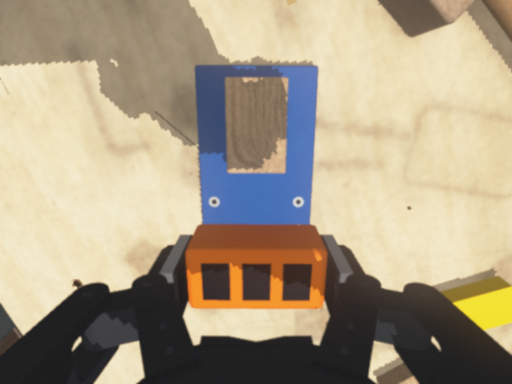

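The held spacer (255,268) is in line with the fixed block (256,125) and 53 mm from its centre, against a nominal 50 mm. I'll lower it.

>>> {"name": "move_arm", "arguments": {"moves": [[[0.1, 0, 3], [0, 0, 0]], [[0, 0, 3], [0, 0, 0]], [[0, 0, 2.5], [0, 0, 0]], [[0, 0, 1], [0, 0, 0]], [[0, 0, 0], [0, 0, 0]]]}}

```text
time_s: 8.15
tool_pos: [0.5336, 0.0053, 0.0241]
tool_rot: [-0.0, 0.814, 0.58, -0.0]
contact_force: [-0.9, -0.9, -0.1]
finger_gap: 0.0597
grasp_force: 44.3
```

>>> {"name": "move_arm", "arguments": {"moves": [[[0, 0, 0], [0, 0, 0]], [[0, 0, 0.6], [0, 0, 0]], [[0, 0, 0.5], [0, 0, 0]], [[0, 0, 0], [0, 0, 0]], [[0, 0, 0], [0, 0, 0]]]}}

```text
time_s: 8.78
tool_pos: [0.5337, 0.0052, 0.0133]
tool_rot: [0.0, 0.814, 0.58, 0.0]
contact_force: [-0.7, -0.5, -0.6]
finger_gap: 0.0593
grasp_force: 44.3
```

>>> {"name": "move_arm", "arguments": {"moves": [[[0, 0, 0.1], [0, 0, 0]], [[0, 0, 0], [0, 0, 0]], [[0, 0, 0], [0, 0, 0]], [[0, 0, 0], [0, 0, 0]], [[0, 0, 0], [0, 0, 0]]]}}

```text
time_s: 9.4
tool_pos: [0.5337, 0.0052, 0.0123]
tool_rot: [0.0, 0.814, 0.58, 0.0]
contact_force: [0.1, -0.1, -1.1]
finger_gap: 0.0591
grasp_force: 44.3
```

>>> {"name": "move_arm", "arguments": {"moves": [[[0, 0, 0], [0, 0, 0]], [[0, 0, 0], [0, 0, 0]], [[0, 0, 0], [0, 0, 0]], [[0, 0, 0], [0, 0, 0]], [[0, 0, 0], [0, 0, 0]]], "fingers": 1}}

```text
time_s: 10.02
tool_pos: [0.5337, 0.0052, 0.0123]
tool_rot: [0.0, 0.814, 0.58, -0.0]
contact_force: [-0.2, 0.1, 0.2]
finger_gap: 0.0856
grasp_force: 0.0
```

>>> {"name": "move_arm", "arguments": {"moves": [[[0, 0, -2], [0, 0, 0]], [[0, 0, -4], [0, 0, 0]], [[0, 0, -4], [0, 0, 0]], [[0, 0, -4], [0, 0, 0]], [[-4, 0, -2], [0, 0, 0]]]}}

```text
time_s: 10.65
tool_pos: [0.5222, -0.0317, 0.1747]
tool_rot: [0.001, 0.813, 0.582, 0.002]
contact_force: [0.8, -0.6, -0.1]
finger_gap: 0.0857
grasp_force: 0.0
```

```bash
python3 - <<'E'
from h import *
p,P=snap("wrist"); save(p,"w3.png"); T,s=tool(); print(T.round(4),s["time_s"])
print("fixed",rect(P,(.5508,.0535),.022,.036,.05))
print("spacer", rect(P,(.533,.005),.036,.055,.06))
E
```

```text
[[ 0.3259  0.9454  0.0051  0.5208]
 [ 0.9454 -0.3259 -0.0041 -0.0364]
 [-0.0022  0.0062 -1.      0.1764]
 [ 0.      0.      0.      1.    ]] 10.7
fixed [ 550.4   54.6   69.8   44.7   71.1   32.3 4236. ]
spacer [ 533.3    5.1   59.3   30.4  -19.4   42.1 2190. ]
```

>>> {"name": "move_arm", "arguments": {"moves": [[[0, 0, 0], [0, 0, -7.2]], [[0, 0, 0], [0, 0, -7.2]], [[0, 0, 0], [0, 0, -7.2]], [[0, 0, 0], [0, 0, -7.2]], [[0, 0, 0], [0, 0, -7.2]]]}}

```text
time_s: 11.32
tool_pos: [0.5204, -0.0326, 0.1721]
tool_rot: [-0.0, 0.594, 0.805, -0.0]
contact_force: [-0.0, 1.5, 0.0]
finger_gap: 0.0857
grasp_force: 0.0
```

>>> {"name": "move_arm", "arguments": {"moves": [[[-5, 0.4, 0], [0, 0, 0]], [[-5, 0.4, 0], [0, 0, 0]], [[-5, 0.4, 0], [0, 0, 0]], [[-5, 0.4, 0], [0, 0, 0]], [[-5, 0.4, 0], [0, 0, 0]]]}}

```text
time_s: 11.95
tool_pos: [0.6129, -0.2674, 0.1719]
tool_rot: [-0.0, 0.595, 0.803, 0.0]
contact_force: [0.2, 0.3, -0.7]
finger_gap: 0.0856
grasp_force: 0.0
```

>>> {"name": "move_arm", "arguments": {"moves": [[[0, 0, 0], [0, 0, 0]], [[0, 0, 0], [0, 0, 0]], [[0, 0, 0], [0, 0, 0]], [[0, 0, 0], [0, 0, 0]], [[0, 0, 0], [0, 0, 0]]]}}

```text
time_s: 12.58
tool_pos: [0.6126, -0.2652, 0.1727]
tool_rot: [0.0, 0.595, 0.804, 0.0]
contact_force: [0.2, 0.3, 0.5]
finger_gap: 0.0851
grasp_force: 0.0
```

```bash
python3 - <<'E'
from h import *
p,P=snap("wrist"); save(p,"w4.png"); T,s=tool(); print(T.round(4),s["time_s"],np.round(s["joint_pos"],2))
b=rect(P,(.619,-.281),.01,.04,.06); print("block",b)
a=np.radians(b[4]%180); x=np.array([np.cos(a),np.sin(a)])
print("yaw err deg (world)",b[4]%180-np.degrees(np.arctan2(T[1,0],T[0,0])), "tool shift mm",(b[:2]-1000*T[:2,3])@T[:2,:2])
E
```

```text
[[-2.921e-01  9.564e-01  2.000e-04  6.126e-01]
 [ 9.564e-01  2.921e-01 -2.000e-04 -2.654e-01]
 [-2.000e-04  1.000e-04 -1.000e+00  1.726e-01]
 [ 0.000e+00  0.000e+00  0.000e+00  1.000e+00]] 12.625 [-0.43  0.5   1.42 -0.    1.22 -0.72]
block [ 617.2 -278.5   70.6   45.1  -73.1   20.3 3089. ]
yaw err deg (world) -0.08134126093199257 tool shift mm [-13.88978136   0.61187876]
```

View pics/w4.png

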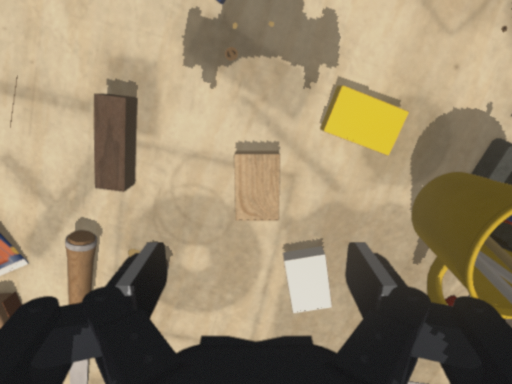

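The block (257,185) lies square to the fingers and is clear of the dark block (115,142), the yellow one (366,120) and the white one (307,278). I'll go down.

>>> {"name": "move_arm", "arguments": {"moves": [[[-1.4, 0.1, 0], [0, 0, 0]], [[0, 0, 4], [0, 0, 0]], [[0, 0, 5], [0, 0, 0]], [[0, 0, 4], [0, 0, 0]], [[0, 0, 1], [0, 0, 0]]]}}

```text
time_s: 13.25
tool_pos: [0.6162, -0.279, 0.0292]
tool_rot: [-0.003, 0.595, 0.803, -0.001]
contact_force: [-0.4, 0.7, 0.9]
finger_gap: 0.0852
grasp_force: 0.0
```

>>> {"name": "move_arm", "arguments": {"moves": [[[0, 0, 0], [0, 0, 0]], [[0, 0, 1.8], [0, 0, 0]], [[0, 0, 1.5], [0, 0, 0]], [[0, 0, 0], [0, 0, 0]], [[0, 0, 0], [0, 0, 0]]]}}

```text
time_s: 13.88
tool_pos: [0.6179, -0.2791, -0.0005]
tool_rot: [0.0, 0.595, 0.804, 0.0]
contact_force: [-0.3, 0.4, 0.6]
finger_gap: 0.0857
grasp_force: 0.0
```

>>> {"name": "move_arm", "arguments": {"moves": [[[0, 0, 0], [0, 0, 0]], [[0, 0, 0], [0, 0, 0]], [[0, 0, 0], [0, 0, 0]], [[0, 0, 0], [0, 0, 0]], [[0, 0, 0], [0, 0, 0]]], "fingers": -1, "force": 40}}

```text
time_s: 14.5
tool_pos: [0.618, -0.2792, -0.0]
tool_rot: [0.001, 0.595, 0.804, 0.0]
contact_force: [-0.3, 0.4, 5.1]
finger_gap: 0.044
grasp_force: 43.4
```

>>> {"name": "move_arm", "arguments": {"moves": [[[0, 0, -3], [0, 0, 0]], [[0, 0, -4.5], [0, 0, 0]], [[0, 0, -4.5], [0, 0, 0]], [[0, 0, 0], [0, 0, 9]], [[0, 0, 0], [0, 0, 9]]]}}

```text
time_s: 15.12
tool_pos: [0.6175, -0.2789, 0.1196]
tool_rot: [0.0, 0.715, 0.699, 0.0]
contact_force: [0.2, -0.2, -1.6]
finger_gap: 0.044
grasp_force: 43.0
```

>>> {"name": "move_arm", "arguments": {"moves": [[[0, 0, 0], [0, 0, 9]], [[0, 0, 0], [0, 0, 9.2]], [[3.7, -3.5, 0], [0, 0, 0]], [[3.7, -3.5, 0], [0, 0, 0]], [[3.7, -3.5, 0], [0, 0, 0]]]}}

```text
time_s: 15.75
tool_pos: [0.5539, -0.1382, 0.1186]
tool_rot: [-0.0, 0.816, 0.579, -0.0]
contact_force: [0.3, 0.4, -0.8]
finger_gap: 0.0441
grasp_force: 42.9
```

>>> {"name": "move_arm", "arguments": {"moves": [[[3.7, -3.5, 0], [0, 0, 0]], [[3.7, -3.4, 0], [0, 0, 0]], [[0, 0, 0], [0, 0, 0]], [[0, 0, 0], [0, 0, 0]], [[0, 0, 0], [0, 0, 0]]]}}

```text
time_s: 16.38
tool_pos: [0.515, -0.048, 0.1192]
tool_rot: [0.0, 0.816, 0.578, 0.0]
contact_force: [0.1, 0.0, -0.9]
finger_gap: 0.0442
grasp_force: 42.9
```

```bash
python3 - <<'E'
from h import *
p,P=snap("wrist"); save(p,"w5.png"); T,s=tool(); print(T.round(4),s["time_s"],s["finger_gap"],s["grasp_force"])
f=rect(P,(.5503,.0547),.022,.036,.05); sp=rect(P,(.533,.005),.036,.055,.06)
I=p["pixels"].astype(int); o=(I[...,0]>I[...,2]+25)
b=rect(P,T[:2,3],.125,.16,.06,o); print("fixed",f,"spacer",sp,"block",b,sep="\n")
for n,q in(("f",f),("sp",sp)): print(n,(q[:2]-b[:2])@T[:2,:2])
E
```

```text
[[ 3.312e-01  9.436e-01  2.000e-04  5.149e-01]
 [ 9.436e-01 -3.312e-01 -3.000e-04 -4.800e-02]
 [-2.000e-04  3.000e-04 -1.000e+00  1.191e-01]
 [ 0.000e+00  0.000e+00  0.000e+00  1.000e+00]] 16.425 0.044479244711261134 42.923773527145386
fixed
[ 549.1   51.6   63.4   45.2   70.8   32.3 6309. ]
spacer
[ 533.3    4.8   59.8   28.8  -19.3   42.3 3496. ]
block
[  514.8   -47.3    70.7    48.7    70.9   139.5 14308. ]
f [104.67831674  -0.38683092]
sp [55.286696    0.20284425]
```

View pics/w5.png

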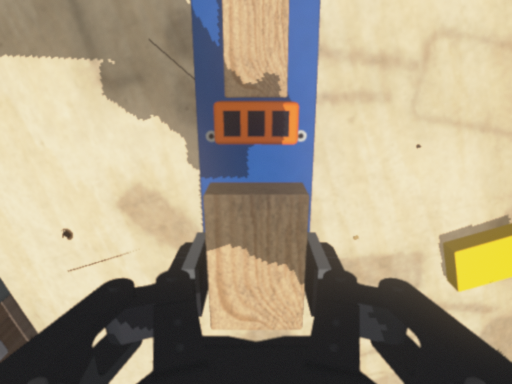

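The held block (256,255) lines up with the spacer (256,122), about 5 mm off snug. I'll advance 4 mm and lower it.

>>> {"name": "move_arm", "arguments": {"moves": [[[0.4, 0, 3], [0, 0, 0]], [[0, 0, 3], [0, 0, 0]], [[0, 0, 2.5], [0, 0, 0]], [[0, 0, 1], [0, 0, 0]], [[0, 0, 0], [0, 0, 0]]]}}

```text
time_s: 17.05
tool_pos: [0.5158, -0.0437, 0.0239]
tool_rot: [-0.0, 0.816, 0.579, -0.0]
contact_force: [0.3, 0.0, 0.1]
finger_gap: 0.0441
grasp_force: 42.9
```

>>> {"name": "move_arm", "arguments": {"moves": [[[0, 0, 0], [0, 0, 0]], [[0, 0, 0.6], [0, 0, 0]], [[0, 0, 0.5], [0, 0, 0]], [[0, 0, 0.1], [0, 0, 0]], [[0, 0, 0], [0, 0, 0]]]}}

```text
time_s: 17.68
tool_pos: [0.5157, -0.0432, 0.0122]
tool_rot: [-0.0, 0.815, 0.579, -0.0]
contact_force: [-1.0, 0.1, -0.2]
finger_gap: 0.0439
grasp_force: 42.9
```

>>> {"name": "move_arm", "arguments": {"moves": [[[0, 0, 0], [0, 0, 0]], [[0, 0, 0], [0, 0, 0]], [[0, 0, 0], [0, 0, 0]], [[0, 0, 0], [0, 0, 0]], [[0, 0, 0], [0, 0, 0]]], "fingers": 1}}

```text
time_s: 18.3
tool_pos: [0.5157, -0.0432, 0.0123]
tool_rot: [0.0, 0.815, 0.579, -0.0]
contact_force: [0.8, 0.2, -0.2]
finger_gap: 0.0855
grasp_force: 0.0
```

>>> {"name": "move_arm", "arguments": {"moves": [[[0, 0, -2], [0, 0, 0]], [[0, 0, -5], [0, 0, 0]], [[0, 0, -5], [0, 0, 0]], [[-2, 0, -5], [0, 0, 0]], [[0, 0, 0], [0, 0, 0]]]}}

```text
time_s: 18.92
tool_pos: [0.5113, -0.0632, 0.1865]
tool_rot: [0.003, 0.816, 0.578, 0.003]
contact_force: [0.1, 0.3, 0.2]
finger_gap: 0.0855
grasp_force: 0.0
```

>>> {"name": "move_arm", "arguments": {"moves": [[[0, 0, 0], [0, 0, 0]], [[0, 0, 0], [0, 0, 0]], [[0, 0, 0], [0, 0, 0]], [[0, 0, 0], [0, 0, 0]], [[0, 0, 0], [0, 0, 0]]]}}

```text
time_s: 19.55
tool_pos: [0.509, -0.062, 0.182]
tool_rot: [-0.0, 0.815, 0.579, -0.0]
contact_force: [-0.6, 0.3, -0.3]
finger_gap: 0.0855
grasp_force: 0.0
```

```bash
python3 - <<'E'
from h import *
p,P=snap("wrist"); save(p,"w6.png"); T,s=tool(); print(T.round(4),s["time_s"],s["finger_gap"])
I=p["pixels"].astype(int); blue=I[...,2]>I[...,0]+15
f=rect(P,(.5503,.0547),.022,.036,.045,~blue); sp=rect(P,(.533,.005),.036,.055,.06); b=rect(P,(.516,-.044),.022,.036,.05,~blue)
print(f,sp,b,sep="\n")
for q in(sp,b): print((q[:2]-f[:2])@T[:2,:2])
E
```

```text
[[ 3.297e-01  9.441e-01 -3.000e-04  5.091e-01]
 [ 9.441e-01 -3.297e-01 -1.000e-04 -6.200e-02]
 [-2.000e-04 -3.000e-04 -1.000e+00  1.821e-01]
 [ 0.000e+00  0.000e+00  0.000e+00  1.000e+00]] 19.6 0.0854678334665349
[ 549.6   52.3   64.9   44.9   70.9   32.2 4065. ]
[ 533.3    4.6   59.6   30.4  -19.3   42.3 2350. ]
[ 515.2  -42.6   68.4   44.9   71.1   32.2 3295. ]
[-50.40700046   0.33799573]
[-100.9354144    -1.18821306]
```

View pics/w6.png

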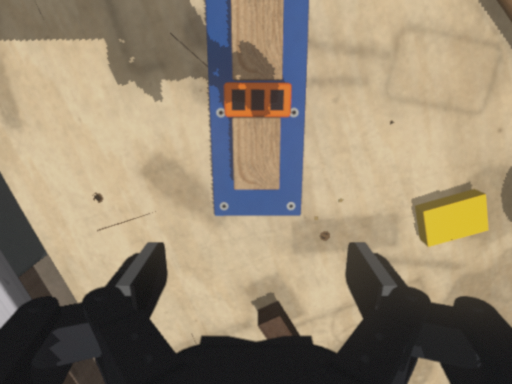

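The spacer (258,99) sits between the fixed block (257,40) and the matching block (256,155). Both lie flat and in line within tolerance, and the fingers are clear.

```bash
python3 -c "
from station import r
print(r.finish_job())"
```

```text
the job is handed in; nothing more can be done
None
```

I handed the job in at about 20 s: the spacer lies flat against the fixed block and the matching block flat and in line on its other side (last look: gap about 33 mm, everything released), and I never touched the dark block; the hand-in call returned no verdict.

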